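# Lay the cracker carton down on the tray

## Task

The oak tray has to go on a low fridge shelf, so the tall yellow carton must lie down on the teal patch. First push the pink cup along the tray until it stands clear of the patch, still upright on the tray; then push high on the carton, without sliding it along, so that it tips over and ends lying flat on its broad face wholly within the patch. Do not pick anything up, and leave everything else where it is.

Things in the scene. Friction and masses are not known exactly. Their poses are not given: they have to be found in the camera images.
- mat (a point): centre of the teal patch, 130 mm (its x, roughly away from the robot) by 210 mm (its y), inlaid flush in the top of the oak tray, 18 mm above the counter; z up. The tray is a fixed board, 340 mm (x) by 500 mm (y) with a handle tab at its +y end; bare oak reaches 105 mm beyond the patch on its +x side, 40 mm on its -x side, 145 mm at each y end
- carton: yellow carton, cream panel on each broad face, 45 (own x) by 80 (y) by 150 mm tall (z), 0.11 to 0.23 kg; origin: centre of underside. It stands at the patch's +y or -y end, broad faces nearly square to patch y, inner foot edge about 20 mm inside the patch. Pushed near the top towards the patch it pivots on that edge and falls by itself past 17 degrees (top moved 45 mm). Pushed low it slides
- carton_mid (a point): centre of the yellow carton, 75 mm above its underside along its own z
- carton_foot_l (a point): corner point of the yellow carton, half-way through its 45 mm thickness: at the underside, on its own +y edge (40 mm from the middle)
- carton_foot_r (a point): corner point of the yellow carton, half-way through its 45 mm thickness: at the underside, on its own -y edge (40 mm from the middle)
- carton_top_l (a point): corner point of the yellow carton, half-way through its 45 mm thickness: at the top (150 mm up), on its own +y edge (40 mm from the middle)
- carton_top_r (a point): corner point of the yellow carton, half-way through its 45 mm thickness: at the top (150 mm up), on its own -y edge (40 mm from the middle)
- cup: pink plastic open cup, 68 mm tall, 64 mm across the foot and 72 mm across the rim, about 0.07 kg; origin at the centre of its underside, z up its axis. It stands on the patch near its middle; pushed within 35 mm of the tray it slides upright, higher up it may tip. The tray from the cup towards the patch's +x is free
- bento: stainless three-tier bento, 92 mm (x) by 124 mm (y) by 147 mm tall, origin at the centre of its underside, standing on the tray near its far (+x) edge, left or right; leave alone
- bowl: white ceramic bowl, 116 mm across, 52 mm tall, origin at the centre of its underside, on the tray near its far edge, on the other side from the bento; leave alone
- fork_a: mint plastic fork, about 155 mm long, 5 mm thick, lying on the tray near its +y end, along patch x; leave alone
- fork_b: second mint plastic fork beside the first; leave alone
- jar: amber jar with a white lid and label, 68 mm across, 110 mm tall, on the counter right of the tray, origin at the centre of its underside; leave alone
- mill: dark wooden pepper mill, 54 mm across, 150 mm tall, on the counter right of the tray, origin at the centre of its underside; leave alone
Mind the look-alikes: they are no part of the job. What is shaped like the cup but blue or green is not meant.

How it is judged:
By the outcome, as a careful person would: the job done as asked, in the order asked, and still so for the second after the job is handed in, with the robot touching nothing.
It also fails if it takes over 42 s, if anything falls off the work surface, if the arm or the gripper's body presses on something with over 40 N, if the wrist force passes 120 N, or if a joint passes its speed limit or range.

## Robot

A 6-joint arm with a two-finger parallel gripper is mounted at the origin on the work surface. World frame = base frame: x ahead of the robot, y to its left, z up, the work surface at z = 0. Lengths are in m, angles in rad, forces in N, time in s.
With the tool pointing down it reaches from about 0.25 to 0.775 m from the base axis. Payload 4 kg.
Tool frame: the origin (TCP) lies at the very end of the fingers, on their centre line; the grasp point (between the pads) lies hold_point_z behind it (hold_point_z is the distance from the TCP to the grasp point, in m); z points along the fingers, y is the direction in which the jaws open and shut (so a half turn about z gives the same grasp; the last joint's range is limited). The gripper opens to 94 mm and grips with 3 to 60 N. Pads are 16 mm wide; open, the fingers measure 119 mm over their backs; the gripper's body (75 mm by 177 mm) begins 78 mm behind the grasp point.
Start: joints at [1.096, 0.087, 1.371, -0, 1.684, -0.103], TCP at [0.2, 0.512, 0.206] pointing down, gripper open.
Joint ranges: [-3.1, 3.1], [-0.76, 2.03], [0.27, 2.55], [-1.08, 4.22], [0.17, 2.65], [-2.57, 2.57]. Speed limits (rad/s): [2.79, 2.79, 3.14, 3.14, 3.14, 3.14].

## Interface

Orientations are given as [roll, pitch, yaw] about the fixed x, y, z axes, in that order (R = Rz(yaw) Ry(pitch) Rx(roll)).
In Python, from bench import * gives the robot as it stands.
- The arm moves only by the tool step_arm, never from a script. Its argument "increments" is text: rows parted by semicolons, each of 6 numbers parted by spaces: the shift along the tool's x, y, z in cm, then the turn, a rotation vector about the tool's x, y, z in rad. A call has 1 to 5 rows; each row shifts and turns the commanded pose from where the row before left it, along the tool's axes as they then stand; what a row does not reach is not made up. A row lasts 1/10 s, in which the tool goes at most 50 mm and 8.59 degrees, less where a joint would pass 70% of its speed; a pose out of reach is approached as far as the arm can. A call is refused whole if a number of a shift passes 5 or a number of a turn 0.15, either way. A call with a gripper value outside its range is refused whole. "claw" is the gripper's target within -1 to 1 (shut at 1, half-way at 0, fully open at -1), set as the call begins (left out, the last holds). The fingers move at their own pace and stop on an object; the grip force is fixed at half the most. Time passes only in rows, so rows that do not move let the fingers close. It gives the time, the measured TCP pose, the force and the opening at its end, in the units of the state.
- get_obs(): the state, without advancing time (a new reading comes with each control period).
- snapshot(name): name is "scene" or "top" or "wrist"; returns the picture (480x640x3 uint8, red, green, blue); there is no depth.
- calibration(name): a dict with "camera_matrix" (3x3 intrinsics, pixels), "k1" (the pictures are not rectified: a ray, as slopes to the right and down, at radius r is drawn at 1 + k1 r^2 times it, then the intrinsics apply), "eye" and "orientation" of the camera in the world; the wrist camera has in their place "tool_from_camera" (4x4, takes a point from camera to tool coordinates, whose origin is the TCP and whose axes are the flange's). Camera axes: x right, y up, looking along -z (the intrinsics and any distortion apply to the point x, -y, -z); pixel columns grow to the right and rows downward; lengths in m; the calibration is good to about 2 mm. A picture is of the moment at which its call begins: read the wrist's pose just before it. calibration takes no time and is no camera call.
- close_job(): hands the job in, once; it reports no verdict.
The state is a dict: "time": time; "joint_positions": joint angles; "qvel": joint speeds; "joint_torque": joint torques, N m; "tool_pos": TCP position; "ee_rot": TCP orientation; "wrist_force": force on the tool from outside, world axes, zero at the start; "wrist_torque": the same for the moment, N m; "width": finger opening in m.
Only numpy, scipy, OpenCV 4.12 (cv2) and the standard library are available. Lean on these libraries where they do the work, as an engineer would, in place of code of your own. Each camera call takes 0.05 s, during which the arm holds its last target. There are 200 camera calls.

## Working session

There is one attempt and no reset: what is moved stays moved. The work goes in short steps, Python scripts to look and compute and a tool call to move; the robot and the scene stay as the last step left them, time stands still between calls to the robot, and variables do not carry over. Pictures are saved under pics/ and viewed, about 8 in all and at most 12, crops included, and the job is handed in when it is done.

Besides the shell and the picture viewer there is one more tool, called after "Request:" as name(argument=value, ...) on one line, values as JSON. step_arm: Moves the arm, as the interface text tells. Its arguments: {"type":"object","properties":{"increments":{"type":"string"},"claw":{"type":"number"}},"required":["increments"]}

```bash
mkdir -p pics; python3 - <<'E'
from bench import *
import cv2,numpy as np
o=get_obs();print({k:np.round(v,3).tolist() for k,v in o.items()})
for n in("scene","top"):
    c=calibration(n);print(n,c)
    im=snapshot(n);cv2.imwrite(f"pics/{n}0.png",im[:,:,::-1])
E
```

```text
{'time': 0.0, 'joint_positions': [1.096, 0.088, 1.372, -0.0, 1.684, -0.103], 'qvel': [0.0, -0.002, 0.0, -0.001, 0.001, -0.001], 'joint_torque': [-0.0, -34.018, -30.243, 0.072, 0.033, -0.0], 'tool_pos': [0.2, 0.512, 0.204], 'ee_rot': [-3.139, -0.0, 2.77], 'wrist_force': [0.443, 0.31, 0.455], 'wrist_torque': [-0.009, -0.018, -0.052], 'width': 0.094}
scene {'camera_matrix': array([[517.94496009,   0.        , 313.91685032],
       [  0.        , 517.94496009, 235.52751418],
       [  0.        ,   0.        ,   1.        ]]), 'k1': 0.052515190010082716, 'eye': array([ 1.31868128, -0.7629184 ,  0.9205766 ]), 'orientation': array([0.90321103, 0.0013197 , 0.82112073])}
top {'camera_matrix': array([[454.7438034 ,   0.        , 320.14147571],
       [  0.        , 454.7438034 , 245.1726859 ],
       [  0.        ,   0.        ,   1.        ]]), 'k1': 0.018660104643044056, 'eye': array([ 0.43170452, -0.10273903,  1.12589127]), 'orientation': array([ 0.11889596,  0.03001926, -1.58884879])}
```

View pics/scene0.png

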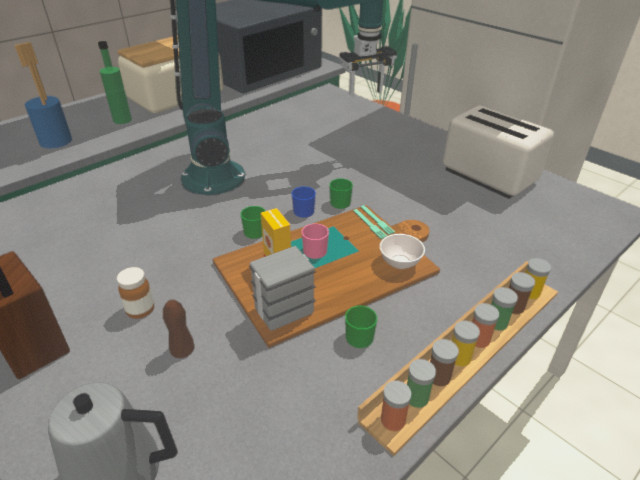

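View pics/top0.png

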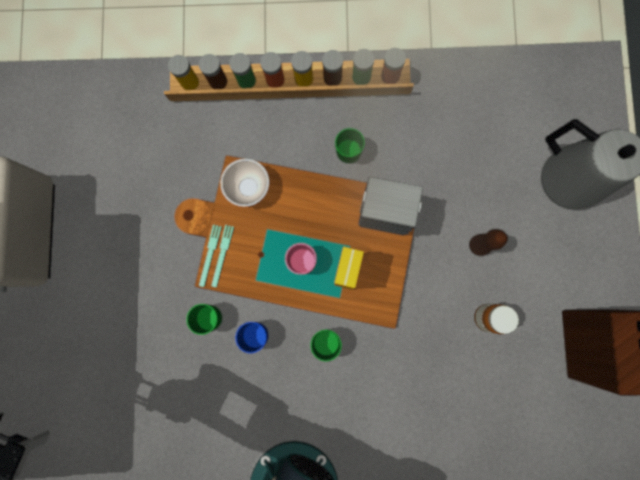

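The top view (up = +x, left = +y) shows the teal patch at about (260–362, 230–297), the pink cup at (300,259), and the carton at the patch's -y end (349,267). The bento is at (391,204) and the bowl at (244,183). Green and blue look-alike cups stand around the tray. Next I measure.

```bash
cat >h.py <<'E'
from bench import *
import cv2,numpy as np
from scipy.spatial.transform import Rotation as Ro
def ray(n,uv):
    c=calibration(n);K=c["camera_matrix"];uv=np.atleast_2d(np.float64(uv))
    p=cv2.undistortPoints(uv[:,None],K,np.array([c["k1"],0,0,0.]))[:,0]
    d=np.c_[p[:,0],-p[:,1],-np.ones(len(p))]
    return c["eye"],d@Ro.from_euler("xyz",c["orientation"]).as_matrix().T
def cast(n,uv,z):
    e,d=ray(n,uv);return e+d*((z-e[2])/d[:,2])[:,None]
def mask(im,lo,hi):
    h=cv2.cvtColor(im,cv2.COLOR_RGB2HSV);return cv2.inRange(h,lo,hi)
def blobs(m,amin=60):
    cs,_=cv2.findContours(m,cv2.RETR_EXTERNAL,cv2.CHAIN_APPROX_NONE)
    return sorted([c for c in cs if cv2.contourArea(c)>amin],key=cv2.contourArea,reverse=True)
TEAL=((80,120,50),(96,255,255));YEL=((22,150,120),(32,255,255));PINK=((165,60,80),(180,255,255))
OAK=((5,100,60),(20,255,230))
E
cat >m.py <<'E'
from h import *
import sys
im=snapshot("top");cv2.imwrite(sys.argv[1],cv2.resize(im[130:360,160:460,::-1],None,fx=2.6,fy=2.6))
for nm,c,z in(("teal",TEAL,.018),("yel",YEL,.168),("pink",PINK,.086)):
    m=mask(im,*c)
    for b in blobs(m)[:2]:
        w=cast("top",b[:,0],z)[:,:2].astype(np.float32)
        q=cv2.convexHull(w)
        r=cv2.minAreaRect(q);print(nm,cv2.contourArea(b),cv2.boundingRect(b),np.round(r[0],4),np.round(r[1],4),round(r[2],2),"circ",np.round(cv2.minEnclosingCircle(w)[0],3),round(cv2.minEnclosingCircle(w)[1],4));print(np.round(cv2.boxPoints(r),3).tolist())
        print(" poly",np.round(cast("top",cv2.approxPolyDP(cv2.convexHull(b),3,True)[:,0],z)[:,:2],3).tolist())
E
python3 m.py pics/t1.png
python3 - <<'E'
from h import *
im=snapshot("scene")
for nm,c in(("yel",YEL),("pink",PINK),("teal",TEAL)):
    for b in blobs(mask(im,*c),30)[:2]: print(nm,cv2.boundingRect(b),cv2.approxPolyDP(cv2.convexHull(b),2,True)[:,0].tolist())
im=snapshot("top")
for b in blobs(mask(im,*OAK),2000)[:2]: print("oak",np.round(cast("top",cv2.approxPolyDP(cv2.convexHull(b),4,True)[:,0],.018)[:,:2],3).tolist())
# bento top corners & bowl by hand pixels
print("bento",np.round(cast("top",[[370,179],[421,186],[416,229],[362,220]],.165),3).tolist())
print("bowl rim",np.round(cast("top",[[221,183],[269,183],[244,159],[244,207]],.07),3).tolist())
E
```

```text
teal 3859.0 (257, 230, 86, 67) [ 0.5223 -0.0281] [0.2063 0.1269] 77.35 circ [ 0.523 -0.028] 0.1185
[[0.43799999356269836, -0.11500000208616257], [0.5619999766349792, -0.14300000667572021], [0.6069999933242798, 0.05900000035762787], [0.4830000102519989, 0.0860000029206276]]
 poly [[0.603, 0.059], [0.564, -0.125], [0.442, -0.115], [0.482, 0.081]]
teal 125.0 (286, 445, 31, 12) [ 0.0875 -0.0182] [0.0715 0.0205] 77.84 circ [ 0.087 -0.018] 0.036
[[0.07000000029802322, -0.050999999046325684], [0.09000000357627869, -0.054999999701976776], [0.10499999672174454, 0.014999999664723873], [0.08500000089406967, 0.01899999938905239]]
 poly [[0.082, -0.054], [0.073, -0.037], [0.084, 0.016], [0.098, 0.016], [0.097, -0.021]]
yel 607.0 (335, 248, 29, 40) [ 0.4985 -0.1359] [0.0447 0.0815] 75.2 circ [ 0.498 -0.136] 0.0445
[[0.453000009059906, -0.1469999998807907], [0.5320000052452087, -0.1679999977350235], [0.5440000295639038, -0.125], [0.4650000035762787, -0.10400000214576721]]
 poly [[0.54, -0.124], [0.53, -0.166], [0.457, -0.145], [0.466, -0.106]]
pink 671.0 (286, 244, 30, 30) [ 0.5268 -0.028 ] [0.0669
[... 537 characters left out ...]
7, 35) [[323, 225], [328, 233], [325, 253], [320, 257], [309, 257], [304, 252], [302, 229], [308, 224]]
teal (311, 227, 47, 40) [[357, 250], [317, 266], [311, 260], [332, 227]]
teal (292, 239, 10, 12) [[292, 242], [301, 239], [301, 250], [292, 245]]
oak [[0.666, 0.287], [0.779, 0.076], [0.721, -0.184], [0.6, -0.3], [0.364, -0.247], [0.471, 0.234], [0.631, 0.288]]
oak [[0.974, -0.313], [0.959, -0.297], [0.948, -0.078], [0.948, 0.299], [0.968, 0.323], [1.016, 0.308], [1.039, 0.257], [1.036, -0.302]]
bento [[0.689, -0.186, 0.165], [0.67, -0.295, 0.165], [0.577, -0.28, 0.165], [0.599, -0.166, 0.165]]
bowl rim [[0.713, 0.161, 0.07], [0.71, 0.046, 0.07], [0.771, 0.106, 0.07], [0.654, 0.106, 0.07]]
```

View pics/t1.png

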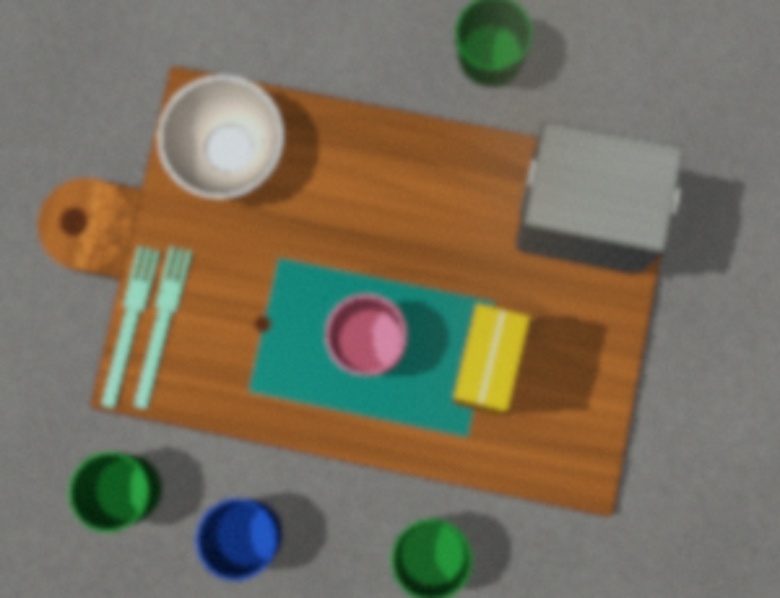

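```bash
cat >plan.py <<'E'
# rows from the present pose to a goal (patch-frame or world), in tool axes, cm and rad
from h import *
import sys
M=np.array([.5223,-.029]);YAW=np.deg2rad(-12.65)
def p2w(x,y): c,s=np.cos(YAW),np.sin(YAW);return M+[c*x-s*y,s*x+c*y]
def w2p(p): c,s=np.cos(YAW),np.sin(YAW);d=np.asarray(p)[:2]-M;return np.array([c*d[0]+s*d[1],-s*d[0]+c*d[1]])
def plan(px,py,z,dyaw=0,n=5):
    o=get_obs();R=Ro.from_euler("xyz",o["ee_rot"]);a=YAW+dyaw
    G=Ro.from_matrix(np.array([[-np.sin(a),np.cos(a),0],[np.cos(a),np.sin(a),0],[0,0,-1]]))
    if (R.inv()*G).magnitude()>np.pi/2: G=G*Ro.from_euler("z",np.pi)
    rv=(R.inv()*G).as_rotvec();d=np.r_[p2w(px,py),z]-o["tool_pos"]
    print("t",o["time"],"at patch",np.round(w2p(o["tool_pos"]),4),"z",round(o["tool_pos"][2],4),"F",np.round(o["wrist_force"],2),"j",np.round(o["joint_positions"],2))
    for k in range(n):
        Rk=R*Ro.from_rotvec(rv*k/n);print(np.round(Rk.inv().apply(d/n)*100,2),np.round(rv/n,3))
if __name__=="__main__":
    a=[float(v) for v in sys.argv[1:]];plan(*a[:4],int(a[4]))
E
python3 - <<'E'
from plan import *
print("carton",w2p([.4985,-.1359]),"cup",w2p([.5265,-.0285]),"bento",[np.round(w2p(q),3) for q in [[.689,-.186],[.67,-.295],[.577,-.28],[.599,-.166]]],"bowl",w2p([.712,.104]))
plan(0.005,-.0005,.19,0,14)
E
```

```text
carton [ 0.00018827 -0.10951719] cup [0.00398855 0.00140764] bento [array([ 0.197, -0.117]), array([ 0.202, -0.227]), array([ 0.108, -0.233]), array([ 0.105, -0.117])] bowl [0.15596892 0.17131488]
t 0.25 at patch [-0.4333  0.4574] z 0.2049 F [ 0.06  0.61 -0.13] j [ 1.1   0.09  1.37 -0.    1.68 -0.1 ]
[-3.59 -2.76  0.11] [-0.     0.     0.101]
[-3.85 -2.39  0.11] [-0.     0.     0.101]
[-4.07 -1.98  0.11] [-0.     0.     0.101]
[-4.25 -1.56  0.11] [-0.     0.     0.101]
[-4.39 -1.12  0.11] [-0.     0.     0.101]
[-4.48 -0.67  0.11] [-0.     0.     0.101]
[-4.52 -0.22  0.11] [-0.     0.     0.101]
[-4.52  0.24  0.11] [-0.     0.     0.101]
[-4.47  0.7   0.11] [-0.     0.     0.101]
[-4.38  1.15  0.11] [-0.     0.     0.101]
[-4.24  1.59  0.11] [-0.     0.     0.101]
[-4.06  2.01  0.11] [-0.     0.     0.101]
[-3.83  2.41  0.11] [-0.     0.     0.101]
[-3.57  2.78  0.11] [-0.     0.     0.101]
```

Request:
step_arm(increments="-3.6 -2.8 0.1 0 0 0.1; -3.8 -2.4 0.1 0 0 0.1; -4.1 -2 0.1 0 0 0.1; -4.2 -1.6 0.1 0 0 0.1; -4.4 -1.1 0.1 0 0 0.1", claw=1)

```text
time: 0.75
tool_pos: [0.317, 0.3168, 0.2005]
ee_rot: [3.141, 0.0, 2.266]
wrist_force: [-0.2, 0.6, 0.2]
width: 0.0576
```

Request:
step_arm(increments="-4.5 -0.7 0.1 0 0 0.1; -4.5 -0.2 0.1 0 0 0.1; -4.5 0.2 0.1 0 0 0.1; -4.5 0.7 0.1 0 0 0.1; -4.4 1.2 0.1 0 0 0.1")

```text
time: 1.25
tool_pos: [0.4361, 0.1236, 0.1956]
ee_rot: [3.141, -0.0, 1.766]
wrist_force: [1.2, -0.2, -0.0]
width: 0.0174
```

```bash
python3 plan.py 0.004 0.001 0.19 0 6
```

```text
t 1.25 at patch [-0.1175  0.13  ] z 0.1956 F [ 1.24 -0.21 -0.03] j [ 0.15 -0.13  1.6   0.    1.67 -0.04]
[-2.79  0.98  0.09] [ 0.    -0.     0.069]
[-2.71  1.18  0.09] [ 0.    -0.     0.069]
[-2.62  1.36  0.09] [ 0.    -0.     0.069]
[-2.52  1.54  0.09] [ 0.    -0.     0.069]
[-2.41  1.71  0.09] [ 0.    -0.     0.069]
[-2.29  1.87  0.09] [ 0.    -0.     0.069]
```

Request:
step_arm(increments="-2.8 1.0 0.1 0 0 0.07; -2.7 1.2 0.1 0 0 0.07; -2.6 1.4 0.1 0 0 0.07; -2.5 1.5 0.1 0 0 0.07; -2.4 1.7 0.1 0 0 0.07")

```text
time: 1.75
tool_pos: [0.5119, -0.0021, 0.1903]
ee_rot: [-3.141, -0.0, 1.417]
wrist_force: [0.4, 0.1, 0.1]
width: 0.0005
```

Request:
step_arm(increments="-2.0 1.6 0.1 0 0 0.07; 0 0 0 0 0 0; 0 0 0 0 0 0")

```text
time: 2.05
tool_pos: [0.524, -0.0231, 0.1891]
ee_rot: [-3.14, -0.001, 1.35]
wrist_force: [0.5, 0.2, 1.1]
width: 0.0007
```

```bash
python3 plan.py 0.004 0.001 0.19 0 1; python3 m.py pics/t2.png
```

```text
t 2.05 at patch [0.0004 0.0061] z 0.1891 F [0.49 0.24 1.11] j [-0.15  0.04  1.46  0.    1.65  0.07]
[-0.51  0.36 -0.1 ] [-0.001 -0.001 -0.   ]
teal 4899.0 (188, 377, 88, 103) [0.1275 0.1376] [0.1808 0.2352] 80.81 circ [0.128 0.143] 0.1445
[[-0.003000000026077032, 0.06700000166893005], [0.2290000021457672, 0.029999999329447746], [0.257999986410141, 0.20800000429153442], [0.026000000536441803, 0.2460000067949295]]
 poly [[0.231, 0.041], [0.024, 0.063], [0.026, 0.244], [0.254, 0.182]]
teal 2926.5 (235, 199, 80, 64) [0.6036 0.0417] [0.1952 0.1449] 83.27 circ [0.612 0.037] 0.1073
[[0.5199999809265137, -0.04699999839067459], [0.6639999747276306, -0.06400000303983688], [0.6869999766349792, 0.12999999523162842], [0.5429999828338623, 0.1469999998807907]]
 poly [[0.66, -0.058], [0.563, -0.049], [0.524, -0.012], [0.547, 0.111], [0.56, 0.131], [0.617, 0.138], [0.682, 0.119]]
```

```bash
python3 - <<'E'
from h import *
im=snapshot("wrist");cv2.imwrite("pics/w1.png",im[:,:,::-1]);print(get_obs()["width"])
E
```

```text
0.000286503036220093
```

View pics/w1.png

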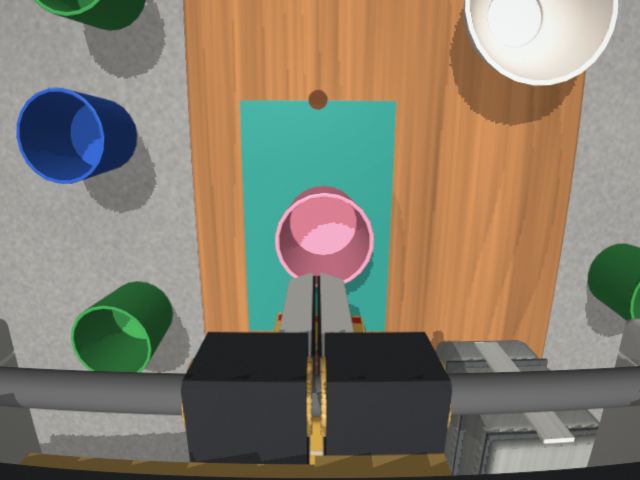

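The wrist view shows the pink cup open, with its rim centred at (324,238). The closed fingertips at (318,277) sit just above it. I'll go down inside the cup and push its +x inner wall low, since the taper makes the low contact.

Request:
step_arm(increments="-0.5 0.4 3 0 0 0; 0 0 3 0 0 0; 0 0 3 0 0 0; 0 0 3 0 0 0; 0 0 0 0 0 0")

```text
time: 2.65
tool_pos: [0.5231, -0.0272, 0.065]
ee_rot: [-3.132, 0.0, 1.352]
wrist_force: [-0.5, 0.3, -0.5]
width: 0.0007
```

Request:
step_arm(increments="0 0 1 0 0 0; 0 0 1 0 0 0; 0 0 1 0 0 0; 0 0 0 0 0 0")

```text
time: 3.05
tool_pos: [0.5264, -0.0287, 0.0385]
ee_rot: [-3.14, 0.0, 1.35]
wrist_force: [-0.3, -0.6, -0.5]
width: 0.0006
```

```bash
python3 plan.py 0.09 0.001 0.038 0 10|head -2
```

```text
t 3.05 at patch [0.0039 0.0012] z 0.0385 F [-0.33 -0.56 -0.46] j [-0.16  0.13  1.66  0.    1.35  0.06]
[-0.    0.86  0.  ] [-0.  0. -0.]
```

Request:
step_arm(increments="0 0.5 0 0 0 0; 0 0.7 0 0 0 0; 0 0.8 0 0 0 0; 0 1 0 0 0 0; 0 1 0 0 0 0")

```text
time: 3.55
tool_pos: [0.5673, -0.0379, 0.0397]
ee_rot: [3.141, -0.0, 1.35]
wrist_force: [-0.1, 0.2, 1.1]
width: 0.0002
```

Request:
step_arm(increments="0 1 0 0 0 0; 0 1 0 0 0 0; 0 1 0 0 0 0; 0 1 0 0 0 0; 0 1 0 0 0 0")

```text
time: 4.05
tool_pos: [0.6157, -0.0488, 0.0393]
ee_rot: [-3.141, -0.0, 1.35]
wrist_force: [0.9, -0.5, 0.3]
width: 0.0007
```

Request:
step_arm(increments="0 1 0 0 0 0; 0 1 0 0 0 0; 0 1 0 0 0 0; 0 0.6 0 0 0 0; 0 0.3 0 0 0 0")

```text
time: 4.55
tool_pos: [0.6535, -0.0574, 0.0393]
ee_rot: [-3.141, -0.0, 1.35]
wrist_force: [-1.1, 0.6, -0.1]
width: 0.0005
```

```bash
python3 plan.py 0.128 0.001 0.038 0 1; python3 - <<'E'
from h import *
a=snapshot("scene");b=snapshot("wrist")
cv2.imwrite("pics/c3.png",np.hstack([cv2.resize(a[190:350,200:440],(390,260)),cv2.resize(b,(390,292))[:260]])[:,:,::-1])
for c in blobs(mask(a,*PINK),30)[:2]:print(cv2.boundingRect(c))
E
```

```text
t 4.55 at patch [0.1343 0.0011] z 0.0393 F [-1.07  0.58 -0.11] j [-0.17  0.4   1.32  0.    1.42  0.05]
[-0.01 -0.63  0.13] [-0. -0. -0.]
(324, 247, 26, 37)
```

View pics/c3.png

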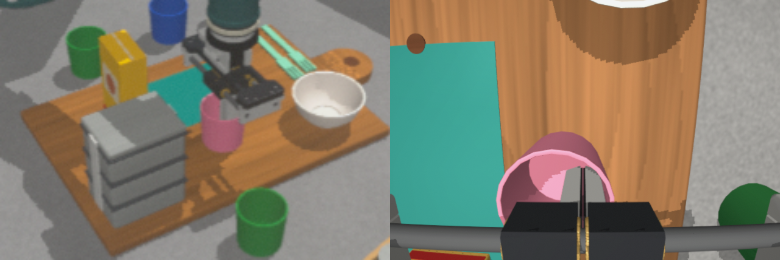

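The cup is upright on bare oak, with the fingers inside it against the +x wall. I'll back off to its centre, rise, and go behind the carton before measuring again.

Request:
step_arm(increments="0 -0.6 0 0 0 0; 0 -0.8 0 0 0 0; 0 0 -1 0 0 0; 0 0 -2 0 0 0; 0 0 -4 0 0 0")

```text
time: 5.15
tool_pos: [0.6365, -0.0536, 0.1071]
ee_rot: [-3.134, 0.0, 1.35]
wrist_force: [-0.5, -0.5, -0.2]
width: 0.0004
```

Request:
step_arm(increments="0 0 -5 0 0 0; 0 0 -5 0 0 0; 0 0 -4 0 0 0; 0 0 0 0 0 0")

```text
time: 5.55
tool_pos: [0.6417, -0.0544, 0.26]
ee_rot: [3.125, -0.001, 1.35]
wrist_force: [1.5, 0.8, 2.2]
width: 0.0005
```

```bash
python3 plan.py 0 -.18 0.25 0 6
```

```text
t 5.55 at patch [0.1221 0.0013] z 0.26 F [1.48 0.83 2.19] j [-0.17  0.29  1.03  0.    1.81  0.05]
[-3.02 -2.04  0.13] [ 0.003 -0.    -0.   ]
[-3.02 -2.04  0.14] [ 0.003 -0.    -0.   ]
[-3.02 -2.04  0.14] [ 0.003 -0.    -0.   ]
[-3.02 -2.04  0.15] [ 0.003 -0.    -0.   ]
[-3.02 -2.04  0.15] [ 0.003 -0.    -0.   ]
[-3.02 -2.04  0.16] [ 0.003 -0.    -0.   ]
```

Request:
step_arm(increments="-3 -2 0 0 0 0; -3 -2 0 0 0 0; -3 -2 0 0 0 0; -3 -2 0 0 0 0; -3 -2 0 0 0 0", claw=0.15)

```text
time: 6.05
tool_pos: [0.5072, -0.179, 0.2491]
ee_rot: [-3.141, -0.0, 1.35]
wrist_force: [-0.1, 0.6, -0.7]
width: 0.037
```

Request:
step_arm(increments="-3 -2 0 0 0 0; -3 0 0 0 0 0; -3 0 0 0 0 0; 0 0 0 0 0 0")

```text
time: 6.45
tool_pos: [0.468, -0.2645, 0.2488]
ee_rot: [-3.141, 0.001, 1.345]
wrist_force: [0.2, -0.1, -0.1]
width: 0.0398
```

```bash
python3 plan.py 0 -.165 0.135 0 5; python3 m.py pics/t4.png; python3 -c "
from plan import *;print(get_obs()['width'])"
```

```text
t 6.45 at patch [-0.0014 -0.2417] z 0.2488 F [ 0.24 -0.1  -0.06] j [-0.62  0.06  1.32 -0.    1.77 -0.39]
[1.54 0.02 2.27] [-0.     0.    -0.001]
[1.54 0.02 2.27] [-0.     0.    -0.001]
[1.53 0.03 2.27] [-0.     0.    -0.001]
[1.53 0.03 2.28] [-0.     0.    -0.001]
[1.53 0.03 2.28] [-0.     0.    -0.001]
teal 4755.5 (285, 384, 123, 96) [ 0.0769 -0.1277] [0.188  0.2636] 52.51 circ [ 0.081 -0.122] 0.1528
[[-0.08500000089406967, -0.12200000137090683], [0.12399999797344208, -0.28200000524520874], [0.23899999260902405, -0.13300000131130219], [0.028999999165534973, 0.027000000700354576]]
 poly [[0.133, -0.266], [0.022, -0.204], [0.023, 0.019], [0.082, -0.014], [0.233, -0.132]]
teal 3862.5 (257, 230, 86, 67) [ 0.5224 -0.0281] [0.2063 0.1267] 77.24 circ [ 0.523 -0.028] 0.1185
[[0.43799999356269836, -0.11500000208616257], [0.5609999895095825, -0.14300000667572021], [0.6069999933242798, 0.057999998331069946], [0.4830000102519989, 0.0860000029206276]]
 poly [[0.603, 0.059], [0.564, -0.125], [0.442, -0.115], [0.482, 0.081]]
yel 603.0 (335, 248, 29, 41) [ 0.498  -0.1359] [0.0443 0.0824] 74.69 circ [ 0.498 -0.136] 0.0445
[[0.4519999921321869, -0.1459999978542328], [0.5320000052452087, -0.1679999977350235], [0.5440000295639038, -0.125], [0.46399998664855957, -0.10400000214576721]]
 poly [[0.54, -0.124], [0.53, -0.166], [0.455, -0.141], [0.466, -0.106]]
pink 710.0 (296, 197, 30, 32) [ 0.6337 -0.0527] [0.0676 0.0733] 88.89 circ [ 0.634 -0.053] 0.0378
[[0.5960000157356262, -0.0860000029206276], [0.6700000166893005, -0.08699999749660492], [0.6710000038146973, -0.019999999552965164], [0.5979999899864197, -0.017999999225139618]]
 poly [[0.67, -0.059], [0.655, -0.082], [0.622, -0.086], [0.601, -0.072], [0.597, -0.051], [0.617, -0.023], [0.645, -0.019], [0.666, -0.033]]
0.03977514556016327
```

View pics/t4.png

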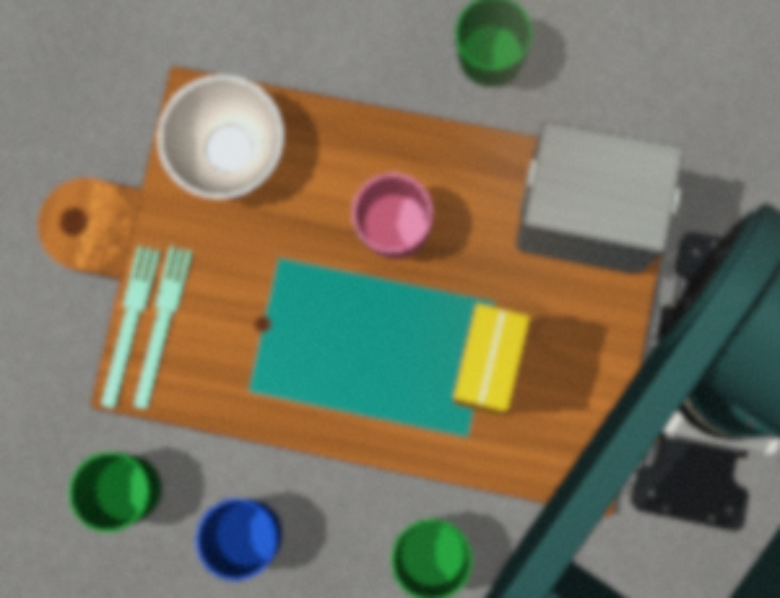

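The cup is upright and clear: rim centre at patch x ≈ 0.114, and its near foot edge about 17 mm beyond the patch. The carton hasn't moved. Next I descend behind its top, turned about 2° to match it.

Request:
step_arm(increments="1.5 0 2.1 0 0 0.01; 1.5 0 2.1 0 0 0.01; 1.5 0 2.1 0 0 0.01; 1.5 0 2.1 0 0 0.01; 1.4 0.1 2 0 0 0")

```text
time: 7.0
tool_pos: [0.4882, -0.188, 0.1444]
ee_rot: [-3.141, -0.001, 1.311]
wrist_force: [-0.0, -0.0, -0.1]
width: 0.0398
```

Request:
step_arm(increments="0 0 0 0 0 0; 0 0 0 0 0 0; 0 0 0 0 0 0")

```text
time: 7.3
tool_pos: [0.4889, -0.1908, 0.147]
ee_rot: [3.139, 0.001, 1.31]
wrist_force: [-0.3, 0.3, 0.0]
width: 0.0397
```

```bash
python3 plan.py 0 -.14 0.145 -0.04 1
```

```text
t 7.3 at patch [ 0.0028 -0.1652] z 0.147 F [-0.35  0.3   0.02] j [-0.48  0.05  1.53 -0.    1.56 -0.22]
[ 2.5  -0.38  0.2 ] [0.002 0.001 0.   ]
```

Request:
step_arm(increments="1 -0.3 0.1 0 0 0; 0.7 0 0 0 0 0; 0.4 0 0 0 0 0; 0.4 0 0 0 0 0; 0.4 0 0 0 0 0")

```text
time: 7.8
tool_pos: [0.4929, -0.1614, 0.1446]
ee_rot: [3.141, 0.0, 1.31]
wrist_force: [0.2, -0.5, 0.1]
width: 0.04
```

Request:
step_arm(increments="0.4 0 0 0 0 0; 0.4 0 0 0 0 0; 0.4 0 0 0 0 0; 0.4 0 0 0 0 0; 0.4 0 0 0 0 0")

```text
time: 8.3
tool_pos: [0.498, -0.1419, 0.1444]
ee_rot: [-3.141, -0.0, 1.31]
wrist_force: [0.5, -1.2, 0.3]
width: 0.04
```

```bash
python3 plan.py 0 -.10 0.145 -0.04 1; python3 - <<'E'
from h import *
a=snapshot("scene");b=snapshot("wrist")
cv2.imwrite("pics/c5.png",np.hstack([cv2.resize(a[190:350,200:440],(390,260)),cv2.resize(b,(390,292))[:260]])[:,:,::-1])
E
```

```text
t 8.3 at patch [ 0.001  -0.1155] z 0.1444 F [ 0.52 -1.15  0.27] j [-0.39  0.04  1.55  0.    1.56 -0.13]
[ 1.54 -0.17 -0.06] [-0. -0. -0.]
```

View pics/c5.png

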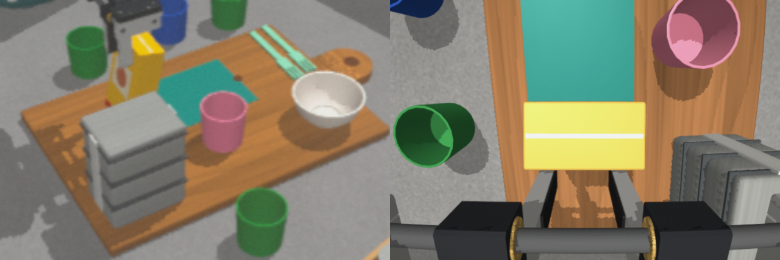

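The carton is leaning, and both fingers are square on its top edge with a force of about 1 N. I'll continue past the tipping point.

Request:
step_arm(increments="0.4 0 0 0 0 0; 0.4 0 0 0 0 0; 0.4 0 0 0 0 0; 0.4 0 0 0 0 0; 0.4 0 0 0 0 0")

```text
time: 8.9
tool_pos: [0.5032, -0.1226, 0.1444]
ee_rot: [-3.142, -0.0, 1.31]
wrist_force: [-1.0, -0.4, 0.1]
width: 0.0401
```

Request:
step_arm(increments="0.3 0 0 0 0 0; 0 0 0 0 0 0; 0 0 0 0 0 0; 0 0 0 0 0 0; 0 0 0 0 0 0")

```text
time: 9.4
tool_pos: [0.5039, -0.1202, 0.1445]
ee_rot: [3.142, -0.0, 1.31]
wrist_force: [0.2, -0.3, -0.1]
width: 0.0402
```

```bash
python3 plan.py 0 -.10 0.145 -0.04 1; python3 - <<'E'
from h import *
a=snapshot("scene");b=snapshot("wrist")
cv2.imwrite("pics/c6.png",np.hstack([cv2.resize(a[190:350,200:440],(390,260)),cv2.resize(b,(390,292))[:260]])[:,:,::-1])
E
```

```text
t 9.4 at patch [ 0.002 -0.093] z 0.1445 F [ 0.2  -0.34 -0.06] j [-0.34  0.04  1.55  0.    1.56 -0.08]
[-0.71 -0.17 -0.05] [ 0. -0. -0.]
```

View pics/c6.png

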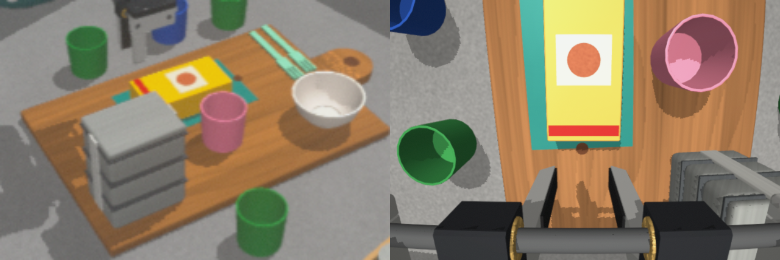

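The carton lies flat on the patch. Its foot end seems close to the patch's -y edge, so I'll rise, clear the arm and measure.

Request:
step_arm(increments="-2 0 -4 0 0 0; -4 0 -3 0 0 0; -4 0 -1 0 0 0; -4 0 0 0 0 0; 0 0 0 0 0 0")

```text
time: 10.0
tool_pos: [0.4666, -0.2595, 0.2248]
ee_rot: [3.141, 0.002, 1.304]
wrist_force: [0.1, 0.4, -0.8]
width: 0.0397
```

```bash
sed -i 's/YEL,.168/YEL,.063/' m.py; python3 m.py pics/t7.png | grep -v teal; python3 - <<'E'
from plan import *
im=snapshot("top");
for nm,c,z in(("yel",YEL,.063),("pink",PINK,.086)):
    b=blobs(mask(im,*c))[0];w=cast("top",b[:,0],z);p=np.array([w2p(q) for q in w],np.float32);r=cv2.minAreaRect(p);print(nm,r,np.round(cv2.boxPoints(r),4).tolist())
E
```

```text
[[-0.07900000363588333, -0.11400000005960464], [0.12800000607967377, -0.26899999380111694], [0.2370000034570694, -0.12300000339746475], [0.029999999329447746, 0.03200000151991844]]
 poly [[0.14, -0.252], [0.022, -0.188], [0.026, 0.026], [0.236, -0.125]]
[[0.43799999356269836, -0.11500000208616257], [0.5609999895095825, -0.14300000667572021], [0.6069999933242798, 0.05900000035762787], [0.48399999737739563, 0.08699999749660492]]
 poly [[0.603, 0.059], [0.561, -0.138], [0.442, -0.115], [0.482, 0.081]]
yel 1757.5 (273, 238, 60, 45) [ 0.5273 -0.0306] [0.1289 0.0794] 75.36 circ [ 0.526 -0.031] 0.0744
[[0.4729999899864197, -0.08299999684095383], [0.5490000247955322, -0.10300000011920929], [0.5820000171661377, 0.02199999988079071], [0.5049999952316284, 0.041999999433755875]]
 poly [[0.578, 0.022], [0.55, -0.101], [0.473, -0.083], [0.505, 0.036]]
pink 706.0 (296, 197, 30, 32) [ 0.6337 -0.0527] [0.0676 0.0733] 88.89 circ [ 0.633 -0.052] 0.0382
[[0.5960000157356262, -0.0860000029206276], [0.6700000166893005, -0.08699999749660492], [0.6710000038146973, -0.019999999552965164], [0.5979999899864197, -0.017999999225139618]]
 poly [[0.67, -0.059], [0.65, -0.084], [0.624, -0.086], [0.599, -0.07], [0.597, -0.051], [0.617, -0.023], [0.645, -0.019], [0.666, -0.033]]
yel ((0.005191180855035782, -0.0004654303193092346), (0.1290169060230255, 0.07937216013669968), 88.0136489868164) [[-0.03669999912381172, -0.06360000371932983], [0.04259999841451645, -0.06629999727010727], [0.0471000000834465, 0.06260000169277191], [-0.03220000118017197, 0.06539999693632126]]
pink ((0.11383288353681564, 0.0013102106750011444), (0.07325795292854309, 0.06758356094360352), 11.544760704040527) [[0.07119999825954437, 0.02710000053048134], [0.08470000326633453, -0.03909999877214432], [0.15649999678134918, -0.02449999935925007], [0.14300000667572021, 0.04170000180602074]]
```

View pics/t7.png

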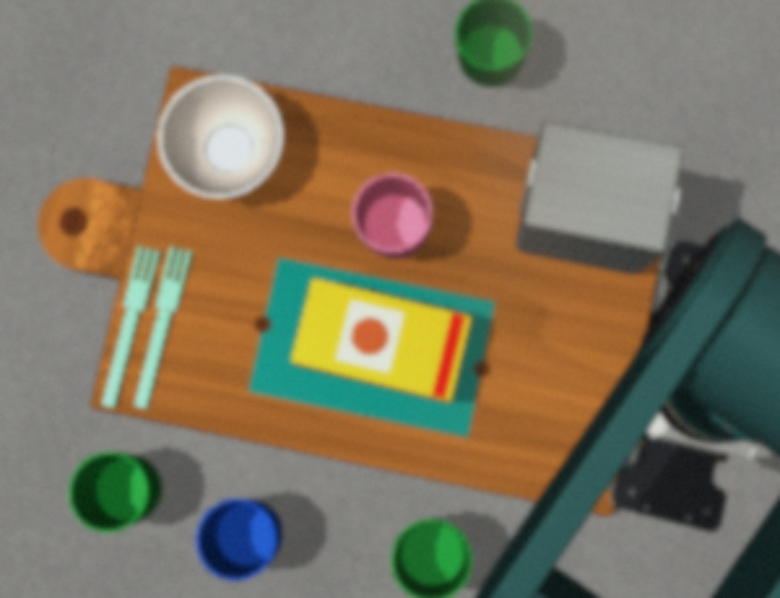

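The carton lies flat within the patch with teal visible on all sides. It covers patch y from about -0.085 to +0.065 and x from -0.037 to +0.047, against limits of ±0.105 and ±0.065. The robot is clear of everything, so I'm handing in.

```bash
python3 -c "
from bench import *
print(get_obs()['time'],get_obs()['wrist_force']);print(close_job())"
```

```text
10.1 [-0.62034968  1.0227825  -0.06918449]
the job is handed in; nothing more can be done
None
```

The carton now lies flat on its broad face wholly within the teal patch, and the pink cup stands upright clear of it. I handed the job in at 10.1 s; no verdict is reported.

- **Cup:** I put the closed fingers inside the open cup and pushed low on its far wall, sliding it about 110 mm towards the patch's +x side. Its near foot edge ended about 17 mm beyond the patch.
- **Carton:** I pushed near the top with the fingers 40 mm apart, at about 1 N in the readings between moves, and it tipped over its inner foot edge.
- **Last check:** In the final top view the carton is about 18 mm or more inside the patch on every side. Nothing else looked moved compared with the first pictures, and the arm was clear. The colour mask measured the carton only 129 mm long because it missed the red stripe, so I took the foot end from the given 150 mm length and the picture. No check failed.

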